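# Close up the bench instrument's access panel

### The arm

A 6-joint arm with a two-finger parallel gripper is mounted at the origin on the work surface. World frame = base frame: x ahead of the robot, y to its left, z up, the work surface at z = 0. Lengths are in m, angles in degrees, forces in N, time in s.
With the tool pointing down it reaches from about 0.35 to 0.975 m from the base axis. Payload 7.1 kg.
Tool frame: the origin (TCP) lies at the very end of the fingers, on their centre line; the grasp point (between the pads) lies 19 mm behind it; z points along the fingers, y is the direction in which the jaws open and shut (so a half turn about z gives the same grasp; the last joint's range is limited). The gripper opens to 88 mm and grips with 3 to 60 N. Pads are 20 mm wide; open, the fingers measure 115 mm over their backs; the gripper's body (75 mm by 178 mm) begins 61 mm behind the grasp point.
Start: joints at [-68.182, 24.242, 93.386, -0, 62.372, -1.089], TCP at [0.243, -0.576, 0.223] pointing down, gripper open.
Joint ranges: [-172.04, 172.04], [-51.8, 120.97], [4.93, 147.93], [-75.15, 255.16], [6.16, 154.13], [-145.62, 145.62]. Speed limits (degrees/s): [136.94, 136.94, 172.46, 180, 180, 180].

### API

Orientations are given as [roll, pitch, yaw] about the fixed x, y, z axes, in that order (R = Rz(yaw) Ry(pitch) Rx(roll)).
In Python, from cell import bot gives the robot as it stands.
- The arm moves only by the tool drive_tool, never from a script. Its arguments are lists of equal length, an entry for each row: "jaw": the finger opening in mm, from 0 to 87.8; "dp": the shift along the world's x, y, z in mm, a list of three; "rotation": the turn, a rotation vector about the world's x, y, z in rad, a list of three. A call has 1 to 20 rows; each row shifts and turns the commanded pose from where the row before left it; what a row does not reach is not made up. A row lasts 1/10 s, in which the tool goes at most 50 mm and 8.59 degrees, less where a joint would pass 70% of its speed; a pose out of reach is approached as far as the arm can. A call with a gripper value outside its range is refused whole. The fingers move at their own pace and stop on an object; "squeeze" is the grip in N (left out, the last holds). Time passes only in rows, so rows that do not move let the fingers close. It gives the time, the measured TCP pose, the force and the opening at its end, in the units of the state.
- bot.observe(): the state, without advancing time (a new reading comes with each control period).
- bot.read_camera(name): name is "scene" or "top"; returns (picture, depth): 400x640x3 uint8, red, green, blue; 400x640 float32, m along the optical axis (not along the pixel's ray), 0 where there is no reading.
- bot.camera_info(name): a dict with "fx", "fy", "cx", "cy" (pixels), "R" (3x3) and "t" (3): a world point X has camera coordinates R X + t. Camera axes: x right, y down, z forward; pixel columns grow to the right and rows downward; lengths in m; the calibration is good to about 2 mm. A picture is of the moment at which its call begins. camera_info takes no time and is no camera call.
- bot.close_job(): hands the job in, once; it reports no verdict.
The state is a dict: "t": time; "q": joint angles; "qd": joint speeds; "joint_efforts": joint torques, N m; "tcp_pos": TCP position; "eef_rot": TCP orientation; "contact_force": force on the tool from outside, world axes, zero at the start; "moment": the same for the moment, N m; "grip_width": finger opening in m.
Only numpy, scipy, OpenCV 4.12 (cv2) and the standard library are available. Lean on these libraries where they do the work, as an engineer would, in place of code of your own. Each camera call takes 0.05 s, during which the arm holds its last target.

### The job

Get the instrument's access panel ready for its screws: slip the tall spacer sleeve over the guide post so that it sits fully down on the panel and let go of it, then turn the quarter-turn fastener clockwise until its slot lines up with the two marks on the panel. Only after that, press the panel all the way down against the frame with the gripper, and finish while still holding it pressed there, the slot still lined up and the sleeve in place. Leave the other things on the bench where they are.

Things in the scene. Friction and masses are not known exactly. Their poses are not given: they have to be found in the camera images.
- post_foot (a point): Where the fixed guide post comes up through the top face of the sprung access panel; axes x, y of the instrument, z up. Panel: bare metal, 184 x 254 x 5 mm (x by y), centred at (0, -70 mm) from here, over a low grey case (200 x 270 mm, frame top at 60 mm). Its top face is 75 mm above the table at the start, 10 mm clear of the frame.
- post_top (a point): Tip of the upright round steel guide post, 14 mm in diameter with a small chamfer, fixed to the instrument; the tip is 120 mm above the table, 45 mm above the raised panel. The only post on the panel.
- fastener_grip (a point): Grip point on the quarter-turn fastener's axis, 26 mm above the panel's top, at (0, -130 mm) from post_foot. Steel head: two parallel ribs with an 8 mm slot between, 42 mm long (x, along the slot), 22 mm over the ribs (y), 10 to 34 mm above the panel, on a 34 mm round foot. Lined up: slot along the instrument's y, in line with two dark raised marks (4 x 22 x 1.5 mm) on the panel either side.
- fastener (a joint): Angle of the fastener, rad, growing clockwise seen from above. 0: slot runs across the marks (along the instrument's x); 1.571: slot lined up with the marks. It can be turned past (stops at -0.1 and 2.0), takes about 0.05 N m and stays where it is left. Starts between 0.15 and 0.7.
- panel (a joint): How far the panel has been pressed down, m: 0 raised, 0.010 down hard on the frame. Springs push it up: about 5 N starts it moving, about 13 N brings it fully down; it rises again when released. It moves straight down wherever it is pressed.
- press_pad (a point): Centre of the top of a flat round rubber pad (36 mm wide, 1.5 mm thick) on the panel, a free place to press; at (-50, -60 mm) in post_foot's axes. Pressing elsewhere on the panel or on the fastener also moves the panel.
- sleeve: The spacer sleeve: a plain aluminium tube 36 mm outside, 17 mm bore, 30 mm tall, about 70 g, standing upright on the table. Origin at the centre of its underside, z up the bore. Taller and narrower than the flat washer; it swaps places with the washer and the spool from run to run.
- washer: Bystander: flat aluminium ring 52 mm outside, 28 mm bore, 10 mm thick, lying on the table; too big for the post.
- spool: Bystander: spool of solder with black flanges, 64 mm in diameter, 42 mm tall, standing on the table.
- screwdriver: Bystander: screwdriver with black handle, 170 mm long, lying on the table.
- bottle: Bystander: white bottle 52 mm in diameter, 130 mm tall.
- jar: Bystander: glass jar with steel cap, 56 mm in diameter, 60 mm tall.
Not all that is in view belongs to the job. Leave any black or turquoise look-alike of the sleeve alone.

How it is judged:
By the outcome, as a careful person would: the job done as asked, in the order asked, and still so for the second after the job is handed in, while the arm keeps its last pose, push and grip.
It also fails if it takes over 64 s, if anything falls off the work surface, if the arm or the gripper's body presses on something with over 40 N, if the wrist force passes 120 N, or if a joint passes its speed limit or range.

## Working session

There is one attempt and no reset: what is moved stays moved. The work goes in short steps, Python scripts to look and compute and a tool call to move; the robot and the scene stay as the last step left them, time stands still between calls to the robot, and variables do not carry over. Pictures are saved under pics/ and viewed, and the job is handed in when it is done.

Besides the shell and the picture viewer there is one more tool, called after "Call:" in YAML: its name, and indented under it one key for each argument. drive_tool: Moves the arm, as the interface text tells. Its arguments: {"type":"object","properties":{"jaw":{"type":"array","items":{"type":"number"}},"dp":{"type":"array","items":{"type":"array","items":{"type":"number"}}},"rotation":{"type":"array","items":{"type":"array","items":{"type":"number"}}},"squeeze":{"type":"number"}},"required":["jaw","dp","rotation"]}

```bash
ls; mkdir -p pics
python3 - <<'E'
from cell import bot
import cv2,numpy as np
print(bot.observe())
for n in("scene","top"):
    p,d=bot.read_camera(n); cv2.imwrite(f"pics/{n}0.png",p[:,:,::-1]); np.save(f"{n}0_d.npy",d); np.save(f"{n}0_p.npy",p)
    print(n,bot.camera_info(n))
E
```

```text
pics
{'t': 0.0, 'q': array([-6.81833697e+01,  2.42827976e+01,  9.34323092e+01, -8.69817077e-04,
        6.23700577e+01, -1.08793452e+00]), 'qd': array([ 0.0794802 ,  0.01635972,  0.01876192,  0.04459038, -0.01182565,
        0.08362997]), 'joint_efforts': array([-9.42471888e-05, -5.44628763e+01, -2.73667163e+01,  6.43125409e-02,
        2.25702964e-02, -1.22394067e-04]), 'tcp_pos': array([ 0.24306963, -0.57519697,  0.22191347]), 'eef_rot': array([-1.79914836e+02, -8.47123010e-04,  2.29049682e+01]), 'contact_force': array([ 0.21813597, -0.74977429, -0.84187723]), 'moment': array([ 0.01971081, -0.03484219,  0.03497669]), 'grip_width': 0.08784842515621115}
scene {'fx': 459.1686277628616, 'fy': 459.1686277628616, 'cx': 319.3095622158938, 'cy': 191.8617341487945, 'R': array([[ 0.7398207 ,  0.67277236, -0.0065336 ],
       [ 0.56988701, -0.63178452, -0.52543042],
       [-0.35762289,  0.38500088, -0.85081149]]), 't': array([-0.33546863, -0.37693291,  1.38623427])}
top {'fx': 471.07786492191224, 'fy': 471.07786492191224, 'cx': 311.879651447146, 'cy': 198.08640592372086, 'R': array([[-0.00940316, -0.99979207,  0.01809424],
       [-0.99247589,  0.00712218, -0.12223294],
       [ 0.12207865, -0.01910747, -0.99233649]]), 't': array([-0.14472949,  0.59603315,  1.42502173])}
```

View pics/scene0.png

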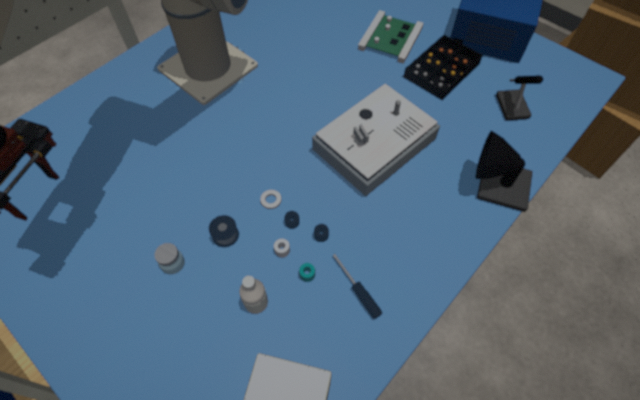

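View pics/top0.png

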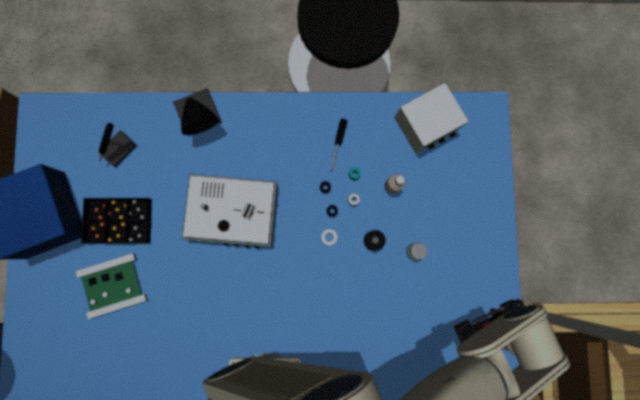

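Candidates for the sleeve in the top image:
- aluminium ring at (354,199), small and tall
- aluminium ring at (329,237), larger and flat, so the washer
- black rings at (325,187) and (332,211)
- turquoise ring at (354,174)

By the description I choose (354,199). Next are close crops and measurements.

```bash
cat > h.py <<'E'
from cell import bot
import numpy as np,cv2
def ray(n,u,v,z):
    c=bot.camera_info(n);R,t=c["R"],c["t"];o=-R.T@t
    d=R.T@np.array([(u-c["cx"])/c["fx"],(v-c["cy"])/c["fy"],1.]);return o+d*(z-o[2])/d[2]
def proj(n,X):
    c=bot.camera_info(n);x=c["R"]@np.asarray(X,float)+c["t"];return np.array([c["fx"]*x[0]/x[2]+c["cx"],c["fy"]*x[1]/x[2]+c["cy"]])
def dep(n,d,u,v):
    c=bot.camera_info(n);z=float(d[int(v),int(u)]);return c["R"].T@(np.array([(u-c["cx"])/c["fx"]*z,(v-c["cy"])/c["fy"]*z,z])-c["t"])
def crop(p,u0,v0,w,h,s,name):
    cv2.imwrite(name,cv2.resize(p[v0:v0+h,u0:u0+w,::-1],None,fx=s,fy=s,interpolation=cv2.INTER_CUBIC))
E
python3 - <<'E'
from h import *
T=np.load("top0_p.npy");S=np.load("scene0_p.npy");td=np.load("top0_d.npy");sd=np.load("scene0_d.npy")
a=cv2.resize(T[160:260,300:400,::-1],None,fx=4,fy=4,interpolation=cv2.INTER_CUBIC)
b=cv2.resize(S[180:280,240:340,::-1],None,fx=4,fy=4,interpolation=cv2.INTER_CUBIC)
cv2.imwrite("pics/rings.png",np.hstack([a,b]))
a=cv2.resize(T[165:255,175:285,::-1],None,fx=7,fy=6,interpolation=cv2.INTER_CUBIC)
crop(T,175,165,110,90,6,"pics/instT.png")
crop(S,305,75,140,120,5,"pics/instS.png")
for n,d,pts in(("top",td,[(354,195),(354,199),(329,232),(205,230),(195,190),(265,185),(265,240)]),("scene",sd,[(281,243),(380,110),(340,140)])):
    for q in pts: print(n,q,dep(n,d,*q).round(4))
E
```

```text
top (354, 195) [ 0.6045 -0.2817  0.0303]
top (354, 199) [ 0.5953 -0.2846  0.002 ]
top (329, 232) [ 0.4905 -0.2029  0.0109]
top (205, 230) [0.4964 0.1711 0.0765]
top (195, 190) [0.6179 0.2046 0.0712]
top (265, 185) [ 0.6306 -0.0075  0.0789]
top (265, 240) [ 0.465  -0.0079  0.0776]
scene (281, 243) [ 0.5829 -0.2731  0.0194]
scene (380, 110) [0.528  0.1529 0.0758]
scene (340, 140) [0.5148 0.0097 0.0748]
```

View pics/rings.png

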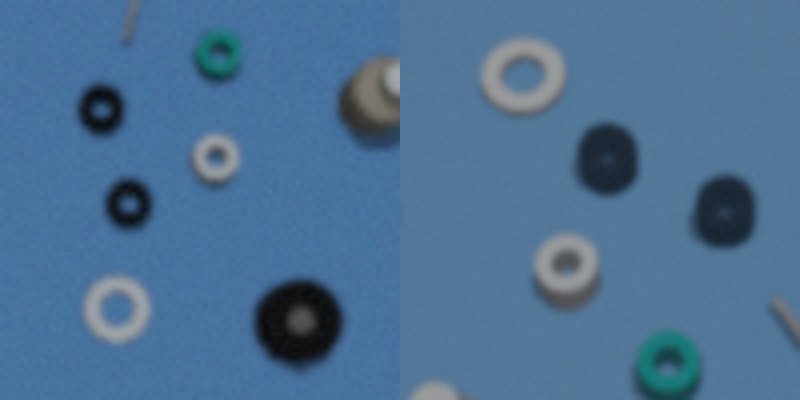

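View pics/instT.png

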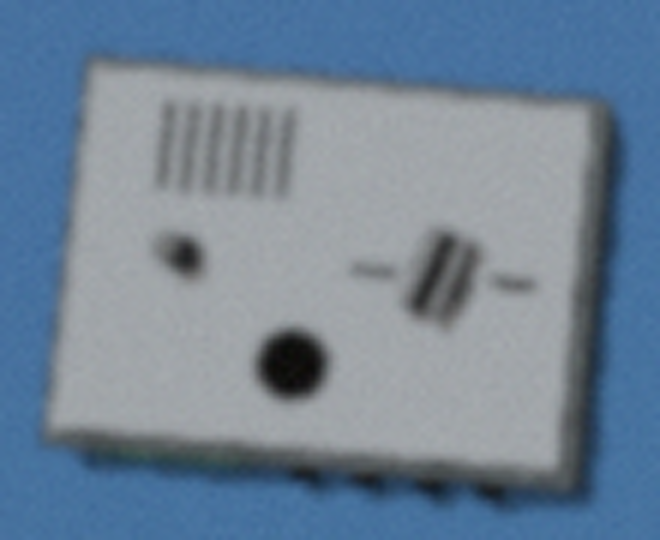

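View pics/instS.png

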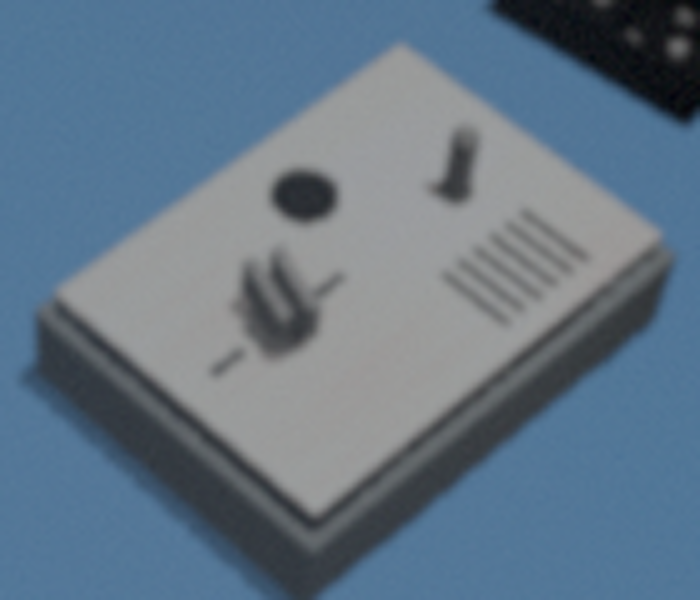

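The crops show the light ring at top (354,200) / scene (281,245), which is tall and narrow: the sleeve. The panel shows the post tip near top (202,205), the pad at (223,226) and the fastener at (249,211). Measuring these by mask.

```bash
cat > meas.py <<'E'
from h import *
def mask(p,lo,hi,satmax,roi):
    hsv=cv2.cvtColor(p,cv2.COLOR_RGB2HSV);m=((hsv[...,1]<satmax)&(hsv[...,2]>lo)&(hsv[...,2]<hi)).astype(np.uint8)
    k=np.zeros_like(m);u,v,w,h=roi;k[v:v+h,u:u+w]=1;return m*k
E
python3 - <<'E'
from meas import *
P={n:np.load(n+"0_p.npy") for n in("top","scene")}
# sleeve
for n,roi in(("top",(340,186,28,28)),("scene",(268,232,28,22))):
    m=mask(P[n],140,256,60,roi);c=max(cv2.findContours(m,cv2.RETR_EXTERNAL,cv2.CHAIN_APPROX_NONE)[0],key=len)
    e=cv2.fitEllipse(c);print(n,"sleeve",e,ray(n,*e[0],.030).round(4)); 
    hsv=cv2.cvtColor(P[n],cv2.COLOR_RGB2HSV);print(hsv[int(e[0][1]),roi[0]:roi[0]+roi[2],2])
# panel
for n,roi in(("top",(175,165,110,92)),("scene",(305,75,140,120))):
    m=mask(P[n],130 if n=="top" else 140,256,60,roi);m=cv2.morphologyEx(m,cv2.MORPH_CLOSE,np.ones((3,3)))
    c=max(cv2.findContours(m,cv2.RETR_EXTERNAL,cv2.CHAIN_APPROX_NONE)[0],key=cv2.contourArea)
    W=np.array([ray(n,*q,.075)[:2] for q in c[:,0]])*1000
    r=cv2.minAreaRect(W.astype(np.float32));print(n,"panel",r,len(c))
    # pad (dark blob)
    g=P[n].max(2);roi2=(213,216,20,20) if n=="top" else (355,106,22,16)
    u,v,w,h=roi2;b=(g[v:v+h,u:u+w]<90).astype(np.uint8);M=cv2.moments(b,True);q=(M["m10"]/M["m00"]+u,M["m01"]/M["m00"]+v);print("pad",q,M["m00"],ray(n,*q,.0765).round(4))
E
```

```text
top sleeve ((353.5877990722656, 198.5042266845703), (9.50037670135498, 10.269774436950684), 110.84909057617188) [ 0.5935 -0.2802  0.03  ]
[159 159 160 156 158 159 154 142 141 153 155 140 115 104  94  97 123 151
 162 160 153 156 160 159 160 159 161 158]
scene sleeve ((281.1365966796875, 244.819580078125), (12.653663635253906, 14.605152130126953), 84.69123077392578) [ 0.5905 -0.2792  0.03  ]
[152 153 152 153 154 151 152 154 154 144 123 102  92  91  89  92 108 136
 152 158 154 148 151 153 153 153 153 152]
top panel ((560.7822265625, 102.97035217285156), (256.6626892089844, 187.31698608398438), 84.5798110961914) 284
pad (223.17525773195877, 225.24742268041237) 97.0 [0.5101 0.1172 0.0765]
scene panel ((556.0958251953125, 104.29338073730469), (252.68873596191406, 183.84646606445312), 84.7603988647461) 240
pad (365.53932584269666, 113.8314606741573) 89.0 [0.5087 0.1172 0.0765]
```

Run:
```python
from meas import *
P={}
for n in("top","scene"):
    P[n]=np.mean([bot.read_camera(n)[0].astype(float) for _ in range(6)],0);np.save(n+"_avg.npy",P[n])
yv=np.array([.0933,.9956]);xv=np.array([.9956,-.0933]);c=np.array([.5585,.1036]);post=c+.07*yv
out=[]
for n,(u,v,w,h) in(("top",(175,165,110,90)),("scene",(305,75,140,120))):
    im=cv2.resize(P[n][v:v+h,u:u+w,::-1].clip(0,255).astype(np.uint8),None,fx=5,fy=5,interpolation=cv2.INTER_CUBIC)
    def pt(X,col):
        q=(proj(n,X)-[u,v]+.5)*5;cv2.drawMarker(im,tuple(q.round().astype(int).tolist()),col,cv2.MARKER_CROSS,10,1)
    pt([*post,.12],(0,0,255));pt([*post,.075],(0,255,255));pt([*(post-.13*yv),.109],(255,0,255));pt([*(post-.05*xv-.06*yv),.0765],(0,255,0))
    for a in(-92,92):
        for b in(-127,127):pt([*(c+a/1e3*xv+b/1e3*yv),.075],(0,0,255))
    for s in (-1,1): pt([*(post-.13*yv+s*.036*yv),.0765],(255,0,0))
    cv2.imwrite(f"pics/ov_{n}.png",im)
print(post,bot.observe()["t"])
for n,(u,v,w,h),z in(("top",(342,186,24,26),.030),("scene",(269,231,26,24),.030)):
    I=P[n][v:v+h,u:u+w];s=I[...,2]-I[...,0]   # blue minus red
    bg=np.median(s);print(n,"bg",bg);wt=np.clip((bg-s)/bg-.25,0,1)
    yy,xx=np.mgrid[v:v+h,u:u+w];q=((wt*xx).sum()/wt.sum(),(wt*yy).sum()/wt.sum());print(q,ray(n,*q,.03).round(4),ray(n,*q,.02).round(4))
    g=cv2.resize(I[...,::-1].clip(0,255).astype(np.uint8),None,fx=14,fy=14,interpolation=cv2.INTER_CUBIC)
    t=(np.array(proj(n,ray("top",353.6,198.9,.03)))-[u,v]+.5)*14
    cv2.drawMarker(g,tuple(t.astype(int).tolist()),(0,0,255),0,15,1)
    cv2.imwrite(f"pics/sl_{n}.png",g)
```

```text
[0.565031 0.173292] 0.7
top bg 87.33333333333333
(np.float64(353.3423434632492), np.float64(199.41167687952967)) [ 0.5907 -0.2794  0.03  ] [ 0.5919 -0.2805  0.02  ]
scene bg 67.58333333333334
(np.float64(281.33040905002827), np.float64(246.79456668013134)) [ 0.5943 -0.2824  0.03  ] [ 0.5904 -0.2796  0.02  ]
```

View pics/ov_top.png

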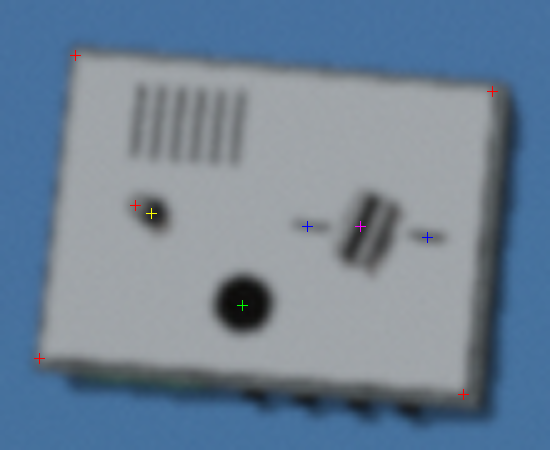

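View pics/ov_scene.png

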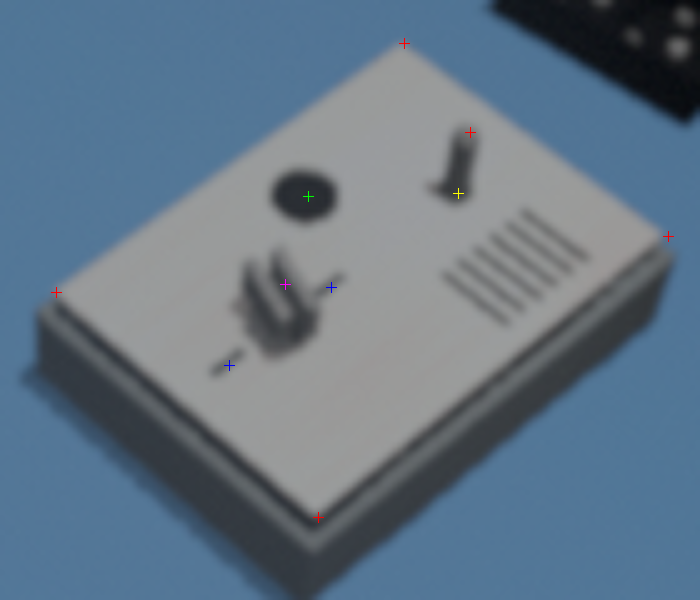

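View pics/sl_top.png

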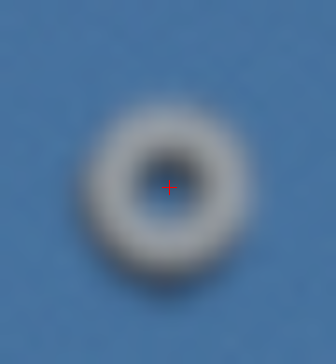

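View pics/sl_scene.png

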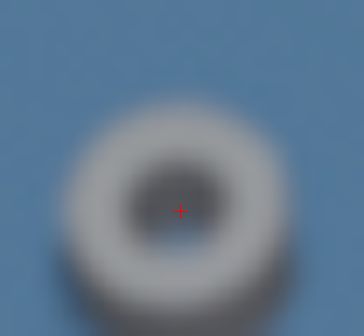

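Both views agree within about 2 mm. The sleeve is at about (0.592, -0.280), its top at z 0.030. The post is at (0.565, 0.173), instrument yaw about -5.4°, and the fastener slot about -25° in the world. The pad matches its given offset. I go above the sleeve with the jaws along world x, so the body's short side faces the bottle.

Call:
drive_tool:
  jaw: [60,60,60,60,60,60,60,60,60,60,60,60,60,60]
  dp:
    - [29,24.6,0]
    - [29,24.6,0]
    - [29,24.6,0]
    - [29,24.6,0]
    - [29,24.6,0]
    - [29,24.6,0]
    - [29,24.6,0]
    - [29,24.6,0]
    - [29,24.6,0]
    - [29,24.6,0]
    - [29,24.6,0]
    - [29.9,24.6,0]
    - [0,0,0]
    - [0,0,0]
  rotation:
    - [0,0,0.0976]
    - [0,0,0.0976]
    - [0,0,0.0976]
    - [0,0,0.0976]
    - [0,0,0.0976]
    - [0,0,0.0976]
    - [0,0,0.0976]
    - [0,0,0.0976]
    - [0,0,0.0976]
    - [0,0,0.0976]
    - [0,0,0.0976]
    - [0,0,0.0976]
    - [0,0,0]
    - [0,0,0]
  squeeze: 15

```text
t: 2.1
tcp_pos: [0.5924, -0.2799, 0.2224]
eef_rot: [-180.0, 0.0, 90.1]
contact_force: [0.7, -0.4, 0.6]
grip_width: 0.0598
```

Call:
drive_tool:
  jaw: [60,60,60,60,60,60,60,60,60,60]
  dp:
    - [0,0,-30]
    - [0,0,-35]
    - [0,0,-35]
    - [0,0,-35]
    - [0,0,-30]
    - [0,0,-20]
    - [0,0,-15]
    - [0,0,-14]
    - [0,0,0]
    - [0,0,0]
  rotation:
    - [0,0,0]
    - [0,0,0]
    - [0,0,0]
    - [0,0,0]
    - [0,0,0]
    - [0,0,0]
    - [0,0,0]
    - [0,0,0]
    - [0,0,0]
    - [0,0,0]

```text
t: 3.1
tcp_pos: [0.5923, -0.2809, 0.0091]
eef_rot: [180.0, 0.0, 90.0]
contact_force: [0.1, -0.2, 0.3]
grip_width: 0.06
```

Call:
drive_tool:
  jaw: [34,34,34,34,34,34,34,34]
  dp:
    - [0,0,0]
    - [0,0,0]
    - [0,0,0]
    - [0,0,0]
    - [0,0,0]
    - [0,0,0]
    - [0,0,0]
    - [0,0,0]
  rotation:
    - [0,0,0]
    - [0,0,0]
    - [0,0,0]
    - [0,0,0]
    - [0,0,0]
    - [0,0,0]
    - [0,0,0]
    - [0,0,0]
  squeeze: 15

```text
t: 3.9
tcp_pos: [0.5925, -0.2806, 0.0093]
eef_rot: [180.0, 0.0, 90.0]
contact_force: [-0.3, 0.2, 4.0]
grip_width: 0.0358
```

Call:
drive_tool:
  jaw: [34,34,34,34,34,34,34,34,34,34,34,34,34,34,34,34,34,34,34]
  dp:
    - [0,0,15]
    - [0,0,30]
    - [0,0,40]
    - [0,0,40]
    - [0,0,31]
    - [0,20,0]
    - [-2.5,40,0]
    - [-2.5,40,0]
    - [-2.5,40,0]
    - [-2.5,40,0]
    - [-2.5,40,0]
    - [-2.5,40,0]
    - [-2.5,40,0]
    - [-2.5,40,0]
    - [-2.5,40,0]
    - [-2.5,40,0]
    - [-2.5,33.6,0]
    - [0,0,0]
    - [0,0,0]
  rotation:
    - [0,0,0]
    - [0,0,0]
    - [0,0,0]
    - [0,0,0]
    - [0,0,0]
    - [0,0,0]
    - [0,0,0]
    - [0,0,0]
    - [0,0,0]
    - [0,0,0]
    - [0,0,0]
    - [0,0,0]
    - [0,0,0]
    - [0,0,0]
    - [0,0,0]
    - [0,0,0]
    - [0,0,0]
    - [0,0,0]
    - [0,0,0]

```text
t: 5.8
tcp_pos: [0.5636, 0.1738, 0.1641]
eef_rot: [-179.9, 0.0, 90.1]
contact_force: [-0.6, -0.5, 0.1]
grip_width: 0.0359
```

Run:
```python
from meas import *
print(bot.observe()["tcp_pos"],bot.observe()["grip_width"],bot.observe()["contact_force"])
for n in("top","scene"):
    p=np.mean([bot.read_camera(n)[0].astype(float) for _ in range(4)],0).clip(0,255).astype(np.uint8);np.save(n+"1.npy",p)
    crop(p,*((150,140,150,120) if n=="top" else (310,20,150,120)),5,f"pics/{n}1.png")
```

```text
[0.56356184 0.1737936  0.16406769] 0.03593533380070622 [-0.57431896 -0.52912292  0.11592438]
```

View pics/scene1.png

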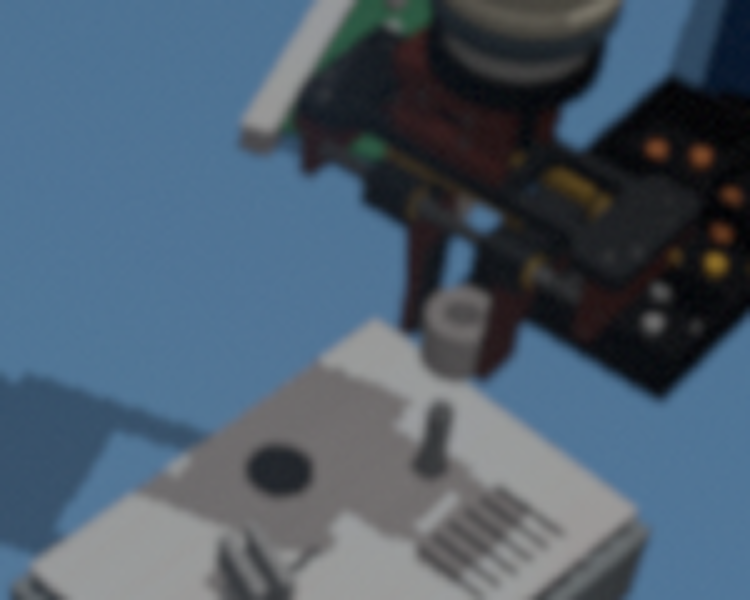

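View pics/top1.png

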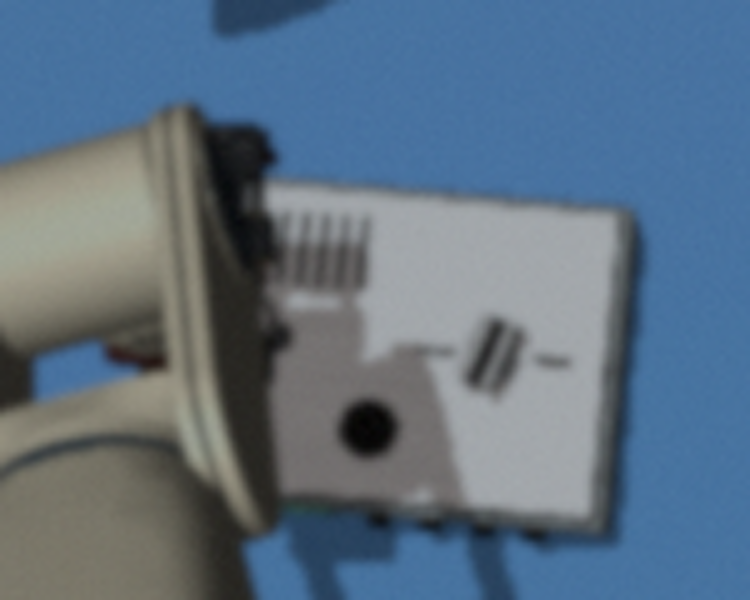

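The scene view shows the sleeve held upright, its rim at about px (402,82), and the post tip just below it at about px (398,100). The top view is blocked by the arm. Measuring the offset in the one view.

Run:
```python
from meas import *
p=np.load("scene1.npy");u,v,w,h=385,70,36,50
g=cv2.resize(p[v:v+h,u:u+w,::-1],None,fx=12,fy=12,interpolation=cv2.INTER_CUBIC)
a=np.load("scene_avg.npy").clip(0,255).astype(np.uint8)
g2=cv2.resize(a[v:v+h,u:u+w,::-1],None,fx=12,fy=12,interpolation=cv2.INTER_CUBIC)
def ring(img,X,r,col):
    for k in np.arange(0,2*np.pi,.15):
        q=(proj("scene",[X[0]+r*np.cos(k),X[1]+r*np.sin(k),X[2]])-[u,v]+.5)*12;cv2.circle(img,tuple(q.astype(int).tolist()),1,col,-1)
t=bot.observe()["tcp_pos"]
ring(g,[t[0],t[1],.1851],.018,(0,0,255));ring(g,[t[0],t[1],.1851],.0085,(0,255,0));ring(g,[t[0],t[1],.1551],.018,(0,255,255))
for im in(g,g2):ring(im,[.565,.1733,.12],.007,(0,0,255));ring(im,[.565,.1733,.075],.007,(0,255,255))
cv2.imwrite("pics/rel.png",np.hstack([g[:600],g2[:600]])[:,:800])
```

```text
(no output)
```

View pics/rel.png

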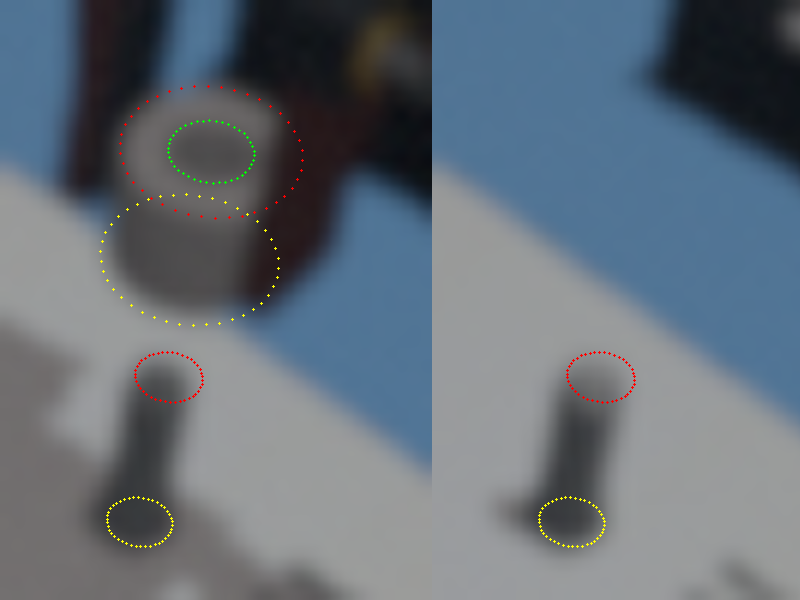

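Run:
```python
from meas import *
a=np.load("scene_avg.npy").max(2);b=np.load("scene1.npy").astype(float).max(2)
zs=np.linspace(.07,.125,56);ax=np.array([proj("scene",[.565,.1733,z]) for z in zs])
for r in range(97,115):
    out=[]
    for im in(a,b):
        xs=np.arange(388,408);d=im[r,xs];bg=np.percentile(d,75);w=np.clip(bg-d-15,0,None);out+= [round((w*xs).sum()/max(w.sum(),1),2),round(w.max())]
    print(r,out,np.interp(r,ax[::-1,1],ax[::-1,0]).round(2),)
t=bot.observe()["tcp_pos"];print(t, [proj("scene",[t[0],t[1],z]).round(2) for z in(.1851,.1551)])
print(a[92:104,395:403].round())
for r in range(78,100):print(r,b[r,388:412].astype(int))
```

```text
97 [np.float64(0.0), 0, np.float64(406.0), 3] 398.87
98 [np.float64(0.0), 0, np.float64(388.0), 6] 398.87
99 [np.float64(0.0), 0, np.float64(388.85), 22] 398.87
100 [np.float64(397.49), 10, np.float64(393.41), 26] 398.77
101 [np.float64(397.48), 27, np.float64(395.28), 51] 398.57
102 [np.float64(397.33), 40, np.float64(395.86), 64] 398.37
103 [np.float64(397.23), 55, np.float64(396.16), 71] 398.17
104 [np.float64(397.12), 68, np.float64(396.54), 77] 397.96
105 [np.float64(397.01), 76, np.float64(396.39), 81] 397.76
106 [np.float64(396.84), 79, np.float64(395.86), 80] 397.56
107 [np.float64(396.64), 80, np.float64(395.12), 80] 397.36
108 [np.float64(396.43), 78, np.float64(394.63), 81] 397.16
109 [np.float64(396.21), 80, np.float64(394.43), 81] 396.95
110 [np.float64(395.94), 77, np.float64(394.4), 79] 396.75
111 [np.float64(395.4), 78, np.float64(394.68), 74] 396.55
112 [np.float64(394.92), 79, np.float64(395.08), 62] 396.35
113 [np.float64(395.06), 78, np.float64(395.48), 50] 396.14
114 [np.float64(395.46), 64, np.float64(395.61), 40] 395.94
[0.56482244 0.17231747 0.16470522] [array
[... 2105 characters left out ...]
56 155 155 149 132 108  86  77  76  78  77  80  79  76  66  51
  41  41  47  75 106 129]
94 [156 155 157 156 156 154 146 131 110  94  83  80  80  80  79  78  69  53
  42  52  79 107 131 143]
95 [156 156 156 157 156 155 153 147 135 121 108 101  95  94  96  99  96  84
  73  85 111 132 144 149]
96 [155 156 156 155 156 156 156 155 150 143 137 131 125 123 125 130 128 119
 112 119 133 145 148 150]
97 [148 152 156 156 156 156 156 156 156 154 152 150 147 145 147 147 145 140
 138 140 146 148 150 149]
98 [133 140 148 152 155 156 156 156 154 153 153 153 154 154 154 154 152 149
 148 149 149 150 149 150]
99 [118 124 133 142 150 155 156 153 146 139 140 144 151 155 156 156 156 154
 154 152 149 149 148 149]
```

The bore matches the TCP within about 1 mm. The post sits about 1.5 mm left of its prediction in this view, so I shift to about (0.563, 0.1735) and lower slowly.

Call:
drive_tool:
  jaw: [34,34,34,34,34,34,34,34,34]
  dp:
    - [-1.4,0.7,-10]
    - [0,0,-12]
    - [0,0,-6]
    - [0,0,-3]
    - [0,0,-2]
    - [0,0,-2]
    - [0,0,-2]
    - [0,0,-2]
    - [0,0,0]
  rotation:
    - [0,0,0]
    - [0,0,0]
    - [0,0,0]
    - [0,0,0]
    - [0,0,0]
    - [0,0,0]
    - [0,0,0]
    - [0,0,0]
    - [0,0,0]

```text
t: 7.1
tcp_pos: [0.5632, 0.1738, 0.1256]
eef_rot: [-180.0, 0.0, 90.0]
contact_force: [-0.6, -0.1, -0.1]
grip_width: 0.0359
```

Call:
drive_tool:
  jaw: [34,34,34,34,34]
  dp:
    - [0,0,-2]
    - [0,0,-2]
    - [0,0,-2]
    - [0,0,-1]
    - [0,0,0]
  rotation:
    - [0,0,0]
    - [0,0,0]
    - [0,0,0]
    - [0,0,0]
    - [0,0,0]

```text
t: 7.6
tcp_pos: [0.5632, 0.1738, 0.1184]
eef_rot: [-180.0, 0.0, 90.0]
contact_force: [0.9, 0.3, -1.1]
grip_width: 0.0359
```

Call:
drive_tool:
  jaw: [34,34,34,34,34,34,34,34,34,34,34]
  dp:
    - [0,0,-4]
    - [0,0,-4]
    - [0,0,-4]
    - [0,0,-4]
    - [0,0,-4]
    - [0,0,-4]
    - [0,0,-4]
    - [0,0,-2]
    - [0,0,-1]
    - [0,0,-1]
    - [0,0,0]
  rotation:
    - [0,0,0]
    - [0,0,0]
    - [0,0,0]
    - [0,0,0]
    - [0,0,0]
    - [0,0,0]
    - [0,0,0]
    - [0,0,0]
    - [0,0,0]
    - [0,0,0]
    - [0,0,0]

```text
t: 8.7
tcp_pos: [0.5633, 0.1738, 0.0867]
eef_rot: [180.0, -0.0, 90.0]
contact_force: [0.1, 0.5, 0.3]
grip_width: 0.0359
```

Run:
```python
from meas import *
print([bot.observe()[k].round(4) for k in("tcp_pos","contact_force")])
p=bot.read_camera("scene")[0]
crop(p,340,50,110,100,6,"pics/s2.png")
```

```text
[array([0.5633, 0.1738, 0.0867]), array([0.0869, 0.5019, 0.255 ])]
```

View pics/s2.png

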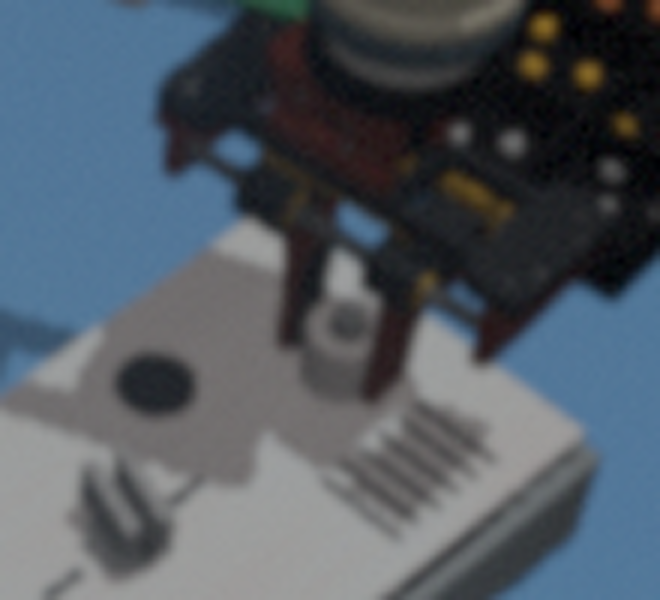

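The sleeve is on the post, whose tip shows in the bore at scene px (398,103), almost at the panel. I lower 2 mm and release.

Call:
drive_tool:
  jaw: [34,34,34,40,46,52,58,60,60]
  dp:
    - [0,0,-1]
    - [0,0,-1]
    - [0,0,0]
    - [0,0,0]
    - [0,0,0]
    - [0,0,0]
    - [0,0,0]
    - [0,0,0]
    - [0,0,0]
  rotation:
    - [0,0,0]
    - [0,0,0]
    - [0,0,0]
    - [0,0,0]
    - [0,0,0]
    - [0,0,0]
    - [0,0,0]
    - [0,0,0]
    - [0,0,0]

```text
t: 9.65
tcp_pos: [0.5633, 0.1738, 0.0847]
eef_rot: [180.0, -0.0, 90.0]
contact_force: [-0.5, 0.2, -0.6]
grip_width: 0.0598
```

Call:
drive_tool:
  jaw: [60,60,60,60,60,60,60,60,60,60,60]
  dp:
    - [0,0,5]
    - [0,0,15]
    - [0,0,25]
    - [0,0,30]
    - [0,0,25]
    - [0,-20,0]
    - [0,-35,0]
    - [0,-35,0]
    - [-3,-35,0]
    - [-4,-5,0]
    - [0,0,0]
  rotation:
    - [0,0,0]
    - [0,0,0]
    - [0,0,0]
    - [0,0,0]
    - [0,0,0]
    - [0,0,0.14]
    - [0,0,0.14]
    - [0,0,0.14]
    - [0,0,0.14]
    - [0,0,0.14]
    - [0,0,0.14]

```text
t: 10.75
tcp_pos: [0.5561, 0.0423, 0.186]
eef_rot: [180.0, 0.0, 138.3]
contact_force: [1.1, -0.8, -0.5]
grip_width: 0.0598
```

Run:
```python
from meas import *
o=bot.observe();print([o[k].round(4) for k in("tcp_pos","contact_force","eef_rot")],o["t"])
for n in("scene","top"):
    p=np.mean([bot.read_camera(n)[0].astype(float) for _ in range(3)],0).clip(0,255).astype(np.uint8);np.save(n+"3.npy",p)
    crop(p,*((310,50,140,120) if n=="scene" else (170,150,140,120)),5,f"pics/{n}3.png")
# fastener angle from the unobstructed initial top average
a=np.load("top_avg.npy")
```

```text
[array([0.5561, 0.0423, 0.186 ]), array([ 1.1289, -0.7997, -0.4716]), array([1.799696e+02, 3.810000e-02, 1.383404e+02])] 10.75
```

View pics/scene3.png

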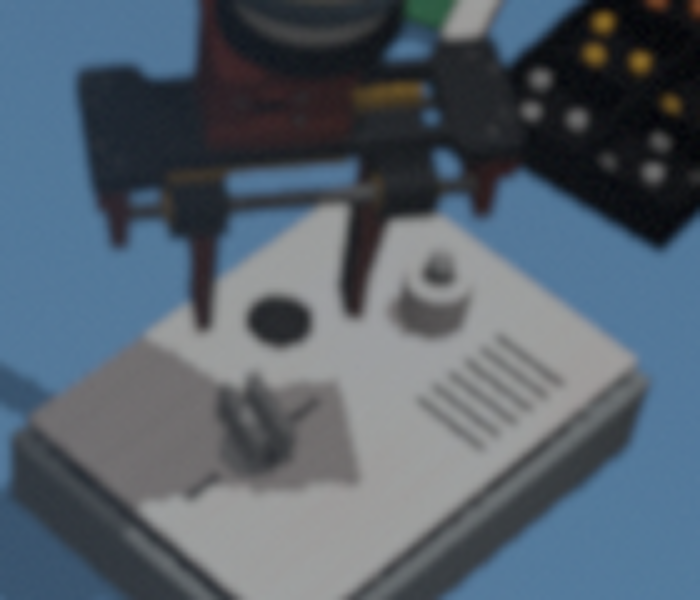

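View pics/top3.png

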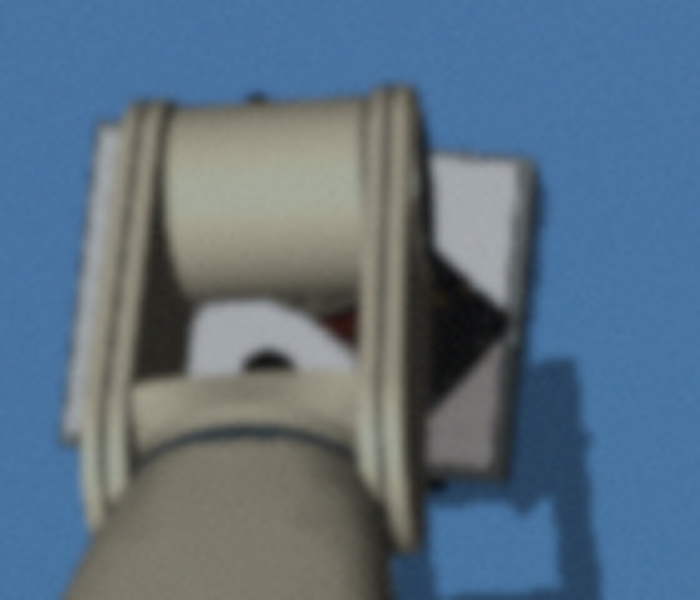

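The scene view shows the sleeve released and down, with the post poking out at px (398,103). Next, a finer slot angle and mark direction from the first, unobstructed top picture.

Run:
```python
from meas import *
a=np.load("top_avg.npy").max(2)
def cen(roi,off=12):
    u,v,w,h=roi;I=a[v:v+h,u:u+w];bg=np.percentile(I,70);W=np.clip(bg-I-off,0,None);yy,xx=np.mgrid[v:v+h,u:u+w];return (W*xx).sum()/W.sum(),(W*yy).sum()/W.sum()
m1=cen((232,204,10,12));m2=cen((256,206,12,12));A=ray("top",*m1,.0765);B=ray("top",*m2,.0765);d=(A-B)[:2]
print(m1,m2,A[:2],B[:2],"mid",((A+B)/2)[:2].round(4),"dist",np.hypot(*d),"ydir deg",np.degrees(np.arctan2(d[1],d[0])))
# slot: bright ribs/dark slot; direction of strongest anisotropy via structure tensor
I=cv2.GaussianBlur(a[202:222,240:260],(0,0),.7);gx=cv2.Sobel(I,cv2.CV_64F,1,0);gy=cv2.Sobel(I,cv2.CV_64F,0,1)
yy,xx=np.mgrid[202:222,240:260];W=((xx-249)**2+(yy-211.)**2)<64
J=np.array([[(gx*gx)[W].sum(),(gx*gy)[W].sum()],[(gx*gy)[W].sum(),(gy*gy)[W].sum()]]);w,V=np.linalg.eigh(J);t=V[:,0];print("eig",w,t)
c=np.array([249,211.]);P=ray("top",*(c+5*t),.109);Q=ray("top",*(c-5*t),.109);e=(P-Q)[:2];print("slot deg",np.degrees(np.arctan2(e[1],e[0])))
# silhouette: dark pixels minor axis
g=cv2.resize(a[195:227,228:272].clip(0,255).astype(np.uint8),None,fx=16,fy=16,interpolation=cv2.INTER_CUBIC);cv2.imwrite("pics/fast.png",g)
```

```text
(np.float64(237.19294805518916), np.float64(209.93586224107813)) (np.float64(260.0123027547472), np.float64(211.85263439422303)) [0.55579894 0.07586518] [0.54948855 0.00740118] mid [0.5526 0.0416] dist 0.06875419962264055 ydir deg 84.73387688852564
eig [ 802104.01256348 2917164.91740882] [ 0.37278186 -0.92791901]
slot deg -21.477469402654833
```

View pics/fast.png

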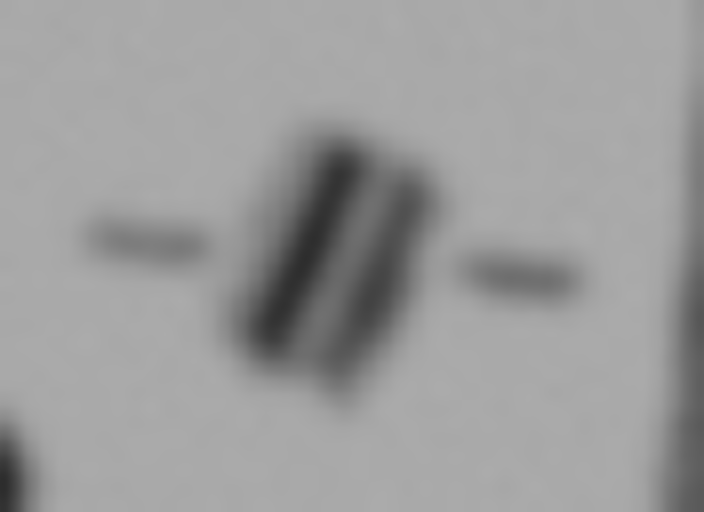

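Call:
drive_tool:
  jaw: [60,60,60,60,60,60,60,60]
  dp:
    - [-2.4,0,0]
    - [-2.4,0,0]
    - [0,0,-20]
    - [0,0,-30]
    - [0,0,-25]
    - [0,0,-15]
    - [0,0,-8]
    - [0,0,0]
  rotation:
    - [0,0,0.113]
    - [0,0,0.113]
    - [0,0,0.113]
    - [0,0,0]
    - [0,0,0]
    - [0,0,0]
    - [0,0,0]
    - [0,0,0]

```text
t: 11.85
tcp_pos: [0.5512, 0.044, 0.086]
eef_rot: [-180.0, -0.1, 157.5]
contact_force: [-0.1, -0.1, 0.4]
grip_width: 0.0598
```

Call:
drive_tool:
  jaw: [45,35,28,20,20,20,20,20,20]
  dp:
    - [0,0,0]
    - [0,0,0]
    - [0,0,0]
    - [0,0,0]
    - [0,0,0]
    - [0,0,0]
    - [0,0,0]
    - [0,0,0]
    - [0,0,0]
  rotation:
    - [0,0,0]
    - [0,0,0]
    - [0,0,0]
    - [0,0,0]
    - [0,0,0]
    - [0,0,0]
    - [0,0,0]
    - [0,0,0]
    - [0,0,0]
  squeeze: 12

```text
t: 12.75
tcp_pos: [0.552, 0.0443, 0.0871]
eef_rot: [179.9, 0.0, 157.6]
contact_force: [0.1, 5.6, 3.2]
grip_width: 0.0222
```

Run:
```python
from meas import *
o=bot.observe();print([o[k].round(4) for k in("tcp_pos","contact_force","moment","eef_rot")],o["t"],o["grip_width"])
p=bot.read_camera("scene")[0];crop(p,310,50,140,120,5,"pics/s4.png")
```

```text
[array([0.552 , 0.0443, 0.0871]), array([0.0913, 5.5773, 3.2003]), array([ 0.9298, -0.1552, -0.0733]), array([1.799427e+02, 3.700000e-02, 1.575527e+02])] 12.75 0.02221924771342455
```

View pics/s4.png

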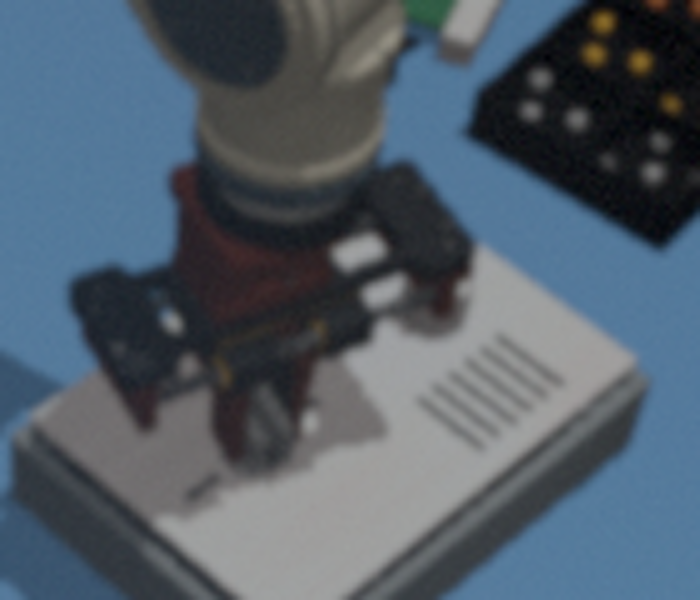

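Call:
drive_tool:
  jaw: [20,20,20,20,20,20,20,20,20,20,20,20,20,20,20,20]
  dp:
    - [0,0.7,0.5]
    - [0,0,0]
    - [0,0,0]
    - [0,0,0]
    - [0,0,0]
    - [0,0,0]
    - [0,0,0]
    - [0,0,0]
    - [0,0,0]
    - [0,0,0]
    - [0,0,0]
    - [0,0,0]
    - [0,0,0]
    - [0,0,0]
    - [0,0,0]
    - [0,0,0]
  rotation:
    - [0,0,0]
    - [0,0,-0.1059]
    - [0,0,-0.1059]
    - [0,0,-0.1059]
    - [0,0,-0.1059]
    - [0,0,-0.1059]
    - [0,0,-0.1059]
    - [0,0,-0.1059]
    - [0,0,-0.1059]
    - [0,0,-0.1059]
    - [0,0,-0.1059]
    - [0,0,-0.1059]
    - [0,0,-0.1059]
    - [0,0,0]
    - [0,0,0]
    - [0,0,0]

```text
t: 14.4
tcp_pos: [0.551, 0.044, 0.0871]
eef_rot: [-179.9, 0.0, 84.9]
contact_force: [-1.9, -3.6, 3.5]
grip_width: 0.022
```

Run:
```python
from meas import *
o=bot.observe();print([o[k].round(4) for k in("tcp_pos","contact_force","moment","eef_rot")],o["t"],o["grip_width"])
```

```text
[array([0.551 , 0.044 , 0.0871]), array([-1.9457, -3.6332,  3.5227]), array([-0.668 ,  0.364 , -0.0106]), array([-1.799382e+02,  4.670000e-02,  8.488010e+01])] 14.4 0.02202210071431581
```

Call:
drive_tool:
  jaw: [28,36,44,50,50,50,50,50,50,50,50,50,50,50]
  dp:
    - [0,0,0]
    - [0,0,0]
    - [0,0,0]
    - [0,0,0]
    - [0,0,10]
    - [0,0,25]
    - [0,0,30]
    - [0,0,30]
    - [-10,-40,0]
    - [-10,-40,0]
    - [-10,-40,0]
    - [-10,-40,0]
    - [-10,-40,0]
    - [0,0,0]
  rotation:
    - [0,0,0]
    - [0,0,0]
    - [0,0,0]
    - [0,0,0]
    - [0,0,0]
    - [0,0,0]
    - [0,0,0]
    - [0,0,0]
    - [0,0,0]
    - [0,0,0]
    - [0,0,0]
    - [0,0,0]
    - [0,0,0]
    - [0,0,0]

```text
t: 15.8
tcp_pos: [0.5007, -0.1592, 0.183]
eef_rot: [179.9, 0.1, 84.5]
contact_force: [-0.2, 0.6, 0.4]
grip_width: 0.0501
```

Run:
```python
from meas import *
o=bot.observe();print([o[k].round(4) for k in("tcp_pos","contact_force","eef_rot")],o["t"])
for n in("scene","top"):
    p=np.mean([bot.read_camera(n)[0].astype(float) for _ in range(5)],0);np.save(n+"5.npy",p);p=p.clip(0,255).astype(np.uint8)
    crop(p,*((310,70,130,100) if n=="scene" else (175,165,110,90)),6,f"pics/{n}5.png")
a=np.load("top5.npy").max(2)
I=cv2.GaussianBlur(a[200:222,240:260],(0,0),.7);gx=cv2.Sobel(I,cv2.CV_64F,1,0);gy=cv2.Sobel(I,cv2.CV_64F,0,1)
yy,xx=np.mgrid[200:222,240:260];W=((xx-249)**2+(yy-211.)**2)<49
J=np.array([[(gx*gx)[W].sum(),(gx*gy)[W].sum()],[(gx*gy)[W].sum(),(gy*gy)[W].sum()]]);w,V=np.linalg.eigh(J);t=V[:,0];print("eig",w,t)
c=np.array([249,211.]);P=ray("top",*(c+5*t),.109);Q=ray("top",*(c-5*t),.109);e=(P-Q)[:2];print("slot deg",np.degrees(np.arctan2(e[1],e[0])))
```

```text
[array([ 0.5007, -0.1592,  0.183 ]), array([-0.2143,  0.5511,  0.446 ]), array([1.799454e+02, 5.990000e-02, 8.451610e+01])] 15.8
eig [ 267853.27400884 2454214.90101228] [-0.9953498  -0.09632636]
slot deg 84.00490188759116
```

View pics/top5.png

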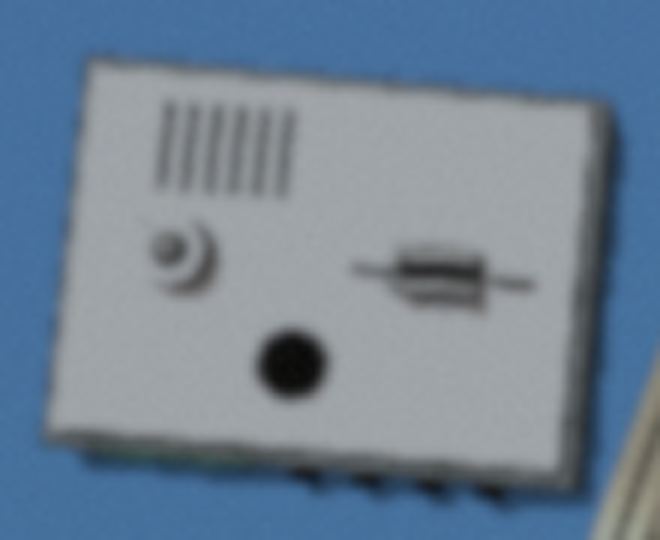

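View pics/scene5.png

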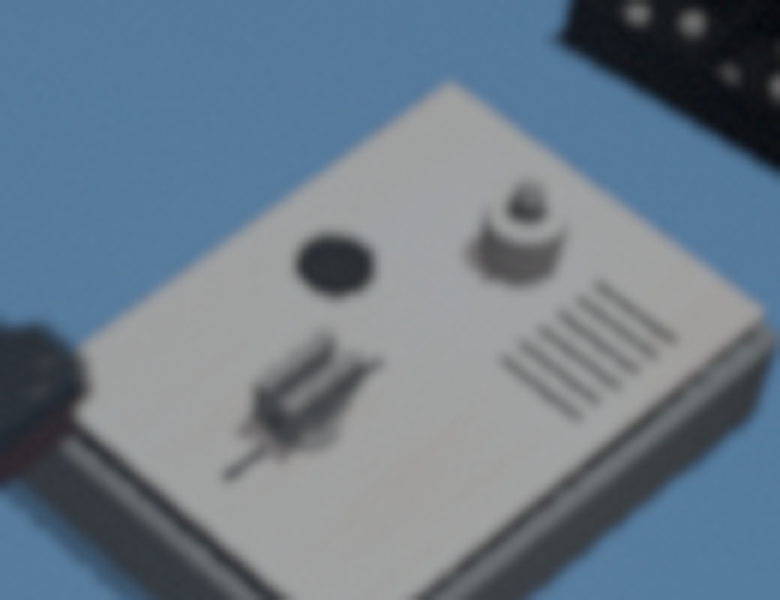

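Slot lined up: 84.0° seen and 84.9° from the tool, against 84.7° for the marks. In the top view it runs along the marks at px (238,210)-(260,212), and the sleeve is seated. Now I close the jaws and go over the pad.

Call:
drive_tool:
  jaw: [30,10,0,0,0,0,0,0,0,0]
  dp:
    - [1,20,0]
    - [1,40,0]
    - [1,40,0]
    - [1,40,0]
    - [1,40,0]
    - [1,40,0]
    - [1,40,0]
    - [0,15,0]
    - [0,0,0]
    - [0,0,0]
  rotation:
    - [0,0,0]
    - [0,0,0]
    - [0,0,0]
    - [0,0,0]
    - [0,0,0]
    - [0,0,0]
    - [0,0,0]
    - [0,0,0]
    - [0,0,0]
    - [0,0,0]
  squeeze: 10

```text
t: 17.3
tcp_pos: [0.5082, 0.1191, 0.182]
eef_rot: [-180.0, 0.0, 84.8]
contact_force: [0.2, -0.3, 0.1]
grip_width: 0.0005
```

Call:
drive_tool:
  jaw: [0,0,0,0,0,0,0]
  dp:
    - [0,0,-20]
    - [0,0,-30]
    - [0,0,-25]
    - [0,0,-15]
    - [0,0,-8]
    - [0,0,0]
    - [0,0,0]
  rotation:
    - [0,0,0]
    - [0,0,0]
    - [0,0,0]
    - [0,0,0]
    - [0,0,0]
    - [0,0,0]
    - [0,0,0]

```text
t: 18.0
tcp_pos: [0.5089, 0.1189, 0.0847]
eef_rot: [180.0, -0.0, 84.7]
contact_force: [-0.1, 0.5, 0.0]
grip_width: 0.0005
```

Call:
drive_tool:
  jaw: [0,0,0,0,0,0,0,0,0,0]
  dp:
    - [0,0,-3]
    - [0,0,-3]
    - [0,0,-2]
    - [0,0,-2]
    - [0,0,-2]
    - [0,0,-2]
    - [0,0,-2]
    - [0,0,0]
    - [0,0,0]
    - [0,0,0]
  rotation:
    - [0,0,0]
    - [0,0,0]
    - [0,0,0]
    - [0,0,0]
    - [0,0,0]
    - [0,0,0]
    - [0,0,0]
    - [0,0,0]
    - [0,0,0]
    - [0,0,0]

```text
t: 19.0
tcp_pos: [0.5088, 0.1196, 0.0691]
eef_rot: [180.0, -0.0, 84.8]
contact_force: [-2.5, -1.7, 10.2]
grip_width: 0.0005
```

Call:
drive_tool:
  jaw: [0,0,0,0,0,0]
  dp:
    - [0,0,-1]
    - [0,0,-1]
    - [0,0,-1]
    - [0,0,0]
    - [0,0,0]
    - [0,0,0]
  rotation:
    - [0,0,0]
    - [0,0,0]
    - [0,0,0]
    - [0,0,0]
    - [0,0,0]
    - [0,0,0]

```text
t: 19.6
tcp_pos: [0.5088, 0.1196, 0.0667]
eef_rot: [180.0, -0.0, 84.8]
contact_force: [-5.3, -1.9, 18.3]
grip_width: 0.0006
```

Call:
drive_tool:
  jaw: [0,0,0,0,0]
  dp:
    - [0,0,-0.5]
    - [0,0,-0.5]
    - [0,0,0]
    - [0,0,0]
    - [0,0,0]
  rotation:
    - [0,0,0]
    - [0,0,0]
    - [0,0,0]
    - [0,0,0]
    - [0,0,0]

```text
t: 20.1
tcp_pos: [0.5088, 0.1196, 0.0666]
eef_rot: [179.9, -0.0, 84.8]
contact_force: [-8.4, -1.8, 28.5]
grip_width: 0.0004
```

Run:
```python
from meas import *
o=bot.observe();print([o[k].round(4) for k in("tcp_pos","contact_force","eef_rot")],o["t"])
for n in("scene","top"):
    p=np.mean([bot.read_camera(n)[0].astype(float) for _ in range(4)],0).clip(0,255).astype(np.uint8)
    crop(p,*((310,60,130,120) if n=="scene" else (175,155,110,100)),5,f"pics/{n}6.png")
o=bot.observe();print([o[k].round(4) for k in("tcp_pos","contact_force","eef_rot")],o["t"])
```

```text
[array([0.5088, 0.1196, 0.0666]), array([-8.4186, -1.7604, 28.4906]), array([ 1.799463e+02, -6.900000e-03,  8.477160e+01])] 20.1
[array([0.5088, 0.1196, 0.0666]), array([-8.0784, -2.3743, 29.8814]), array([ 1.799459e+02, -9.600000e-03,  8.477330e+01])] 20.5
```

View pics/scene6.png

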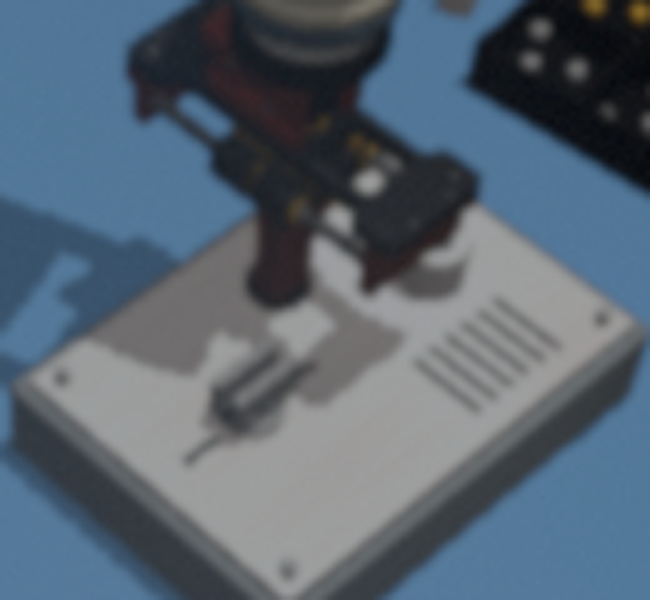

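View pics/top6.png

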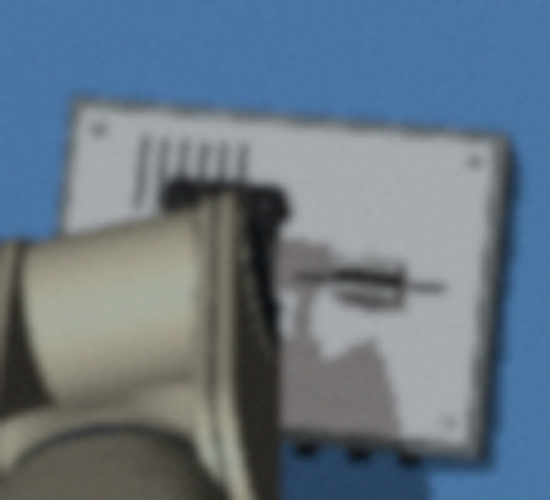

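The panel is hard down: z stays at 0.0666 while the force rises from 18 to 28 N, the gap to the frame is gone, and studs show in its corners (scene px (322,135), (430,123), (367,173)). The slot still lines up with the marks, and the sleeve is still on the post. Handing in.

Run:
```python
from cell import bot
print(bot.close_job()); o=bot.observe();print(o["t"],o["tcp_pos"],o["contact_force"])
```

```text
the job is handed in; nothing more can be done
None
the job is handed in; nothing more can be done
```

The job is done and handed in at about 20.5 s. I put the aluminium sleeve on the post and released it, turned the fastener clockwise about 73°, then pressed the panel down at the pad and held it there.

What my last checks showed:
- **Panel:** it is down hard on the frame. The tool stayed at z 0.0666 m while the force rose from 18 to about 29 N, and the gap to the frame is gone in the picture.
- **Fastener:** the slot is along the marks within about 1°. It measured 84.0° in the top view and 84.9° from the tool, against 84.7° for the marks.
- **Sleeve:** it sat fully down, with the post sticking out of it, in both views before pressing. In the last pictures the gripper partly hides it.
- **Side force:** about 8 N sideways on the tool while pressing, which I left as it was.
- **Camera disagreement:** the two cameras differed by 2–5 mm on positions, mainly in x. I relied on the scene camera for the fit, and the sleeve went on with almost no force.

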